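# Make a proof press ready for the blue run

## Task

Make the proof press ready for the blue run: thread the bare aluminium riser plate over the bed's two register pins, flat on the bed, then thread the blue block from the lidded box over the same two pins, face up and flat on the riser. The box lid falls shut unless swung back past upright; when the blue block is out, let the lid down by hand rather than drop it, so that the box ends fully shut with the red block still lying in its place. Leave the tins, the bottle and the ink roller as they are.

Things in the scene. Friction and masses are not known exactly. Their poses are not given: they have to be found in the camera images.
- press: table-top proof press, fixed. Origin: on the bench under the middle of the bed's working end; x to the head of the bed (away from the robot), y left, z up. Flat dark steel bed 30 above the bench, ending at y +95. Bearer rails run along y, inner faces at x +81 and -81, 23.3 above the bed. The green-framed cylinder is parked at the right end, y below -154; its handle's top is 181 above the bench.
- pin_left (a point): foot, at the bed's surface, of the left brass register pin (press frame x +40, y +40, z 30). The pin stands 19 above the bed: 8 across up to 13 high, then tapering to 4 across at its top.
- pin_right (a point): foot of the right register pin (press frame x +40, y -40, z 30), same size; pins are 80 apart.
- riser: bare aluminium plate, 60 (x) by 110 (y) by 8 thick, about 140 g, lying flat on the bench between press and box. Origin: centre of its underside; x points to the head edge, z up. Two through holes 10.5 across at x +19, y +40 and -40. On the pins its x points along the press's x; the far bearer leaves no room for it the other way round.
- riser_left (a point): centre, at the underside, of the riser's hole at its +y end (in the riser's frame: x +19, y +40, z 0); it goes over pin_left.
- riser_right (a point): centre, at the underside, of the riser's other hole (x +19, y -40, z 0); it goes over pin_right.
- block_blue: printing block lying flat, face up, in the box: pale wood 60 (x) by 110 (y) by 12 thick, about 80 g, a blue carved lino face 3.3 thick on it from x -29 to +8; the bare head margin has two through holes 10.5 across at x +19, y +40 and -40. Origin: centre of its underside; x to the head edge, z up. Home: x along the press's x, underside 8 above the bed, on the riser.
- block_blue_left (a point): centre, at the underside, of the blue block's hole at its +y end (in the blue block's frame: x +19, y +40, z 0); it goes over pin_left.
- block_blue_right (a point): centre, at the underside, of the blue block's other hole (x +19, y -40, z 0); it goes over pin_right.
- block_red: red printing block, the same but with a red lino face, lying beside the blue one in the box (which of the two places is which varies). Origin: centre of its underside. It stays in the box.
- box: shallow plywood box, fixed, 152 (x) by 262 (y) by 45 high, walls and floor 6 thick, a 6 high batten along x across the middle of its floor. Origin: centre of its underside; x points to the hinge side (the robot's left), y along the hinge. A block lies each side of the batten, about 62 from the middle, its x roughly along the box's -y, 25 or more free beside each 110 long edge.
- lid (a joint): hinge angle of the box's plywood lid (6 thick, 152 by 262, 180 g): 0 shut, grows as its front edge is raised, stop at 1.8. It turns freely: it falls shut from anywhere below upright (about 1.55) and beyond that leans back on its stop and stays.
- lid_handle (a point): middle of the lid's brass bar handle: round bar 11 across, 100 long, parallel to the hinge, axis 35 above the lid's top face (29 free under the bar), 12 in from the lid's front edge. In the lid it lies 140 from the hinge axis and 41 above it (lid shut). It can be pinched across the bar from above and turns between the fingers as the lid swings.
- lid_hinge (a point): middle of the lid's hinge axis, on the box's top rim at its +x side (45.5 above the bench); the hinge axis runs along the box's y.
- tin_lane: closed steel ink tin with a blue band, 84 across, 44 high, in the lane between press and box. Origin: centre of its underside. Leave alone.
- tin_low: closed steel ink tin with a red band, 84 across, 44 high, under tin_high, beyond the press. Origin: centre of its underside. Leave alone.
- tin_high: closed steel ink tin with a yellow band, 84 across, 44 high, stacked on tin_low. Origin: centre of its underside. Leave alone.
- solvent: steel solvent bottle with a narrow capped neck, 68 across, 130 high, beyond the block box. Origin: centre of its underside. Leave alone.
- brayer: hand ink roller (blue-black roller 38 across, 100 long, wooden handle) lying on the white ink slab at the far edge of the bench. Origin: under the roller's middle. Leave alone.
Mind the look-alikes: they are no part of the job. What is shaped like the riser but yellow is not meant.

How it is judged:
By the outcome, as a careful person would: the job done as asked, in the order asked, and still so for the second after the job is handed in, with the robot touching nothing.
It also fails if it takes over 72 s, if anything falls off the work surface, if the arm or the gripper's body presses on something with over 40 N, if the wrist force passes 120 N, or if a joint passes its speed limit or range.

## Robot

A 6-joint arm with a two-finger parallel gripper is mounted at the origin on the work surface. World frame = base frame: x ahead of the robot, y to its left, z up, the work surface at z = 0. Lengths are in m, angles in rad, forces in N, time in s.
With the tool pointing down it reaches from about 0.25 to 0.775 m from the base axis. Payload 4 kg.
Tool frame: the origin (TCP) lies at the very end of the fingers, on their centre line; the grasp point (between the pads) lies 19 mm behind it; z points along the fingers, y is the line along which they close (so a half turn about z gives the same grasp; the last joint's range is limited). The gripper opens to 85 mm and grips with 20 to 120 N. Pads are 22 mm wide; open, the fingers measure 114 mm over their backs; the gripper's body (76 mm by 85 mm) begins 54 mm behind the grasp point. The pads swing forward as they close: fully open they stand 13 mm farther back than shut.
Start: joints at [1.159, 0.087, 1.371, -0, 1.684, -0.103], TCP at [0.167, 0.524, 0.231] pointing down, gripper open.
Joint ranges: [-3.1, 3.1], [-0.76, 2.03], [0.27, 2.55], [-1.08, 4.22], [0.17, 2.65], [-2.57, 2.57]. Speed limits (rad/s): [2.79, 2.79, 3.14, 3.14, 3.14, 3.14].

## Interface

Orientations are given as a rotation vector (axis times angle).
In Python, from station import robot, snapshot, camera_params, find_in, cut_out, spot_point gives the robot as it stands.
- The arm moves only by the tool carry_out, never from a script. Its argument "commands" is a list of rows, each a list of 3 entries, a list of its own where there are three numbers: the shift along the world's x, y, z in mm, then the turn, a rotation vector about the world's x, y, z in degrees, then the closure in counts, from 0 (fully open) to 255 (shut). In form: [[[dx, dy, dz], [wx, wy, wz], gripper], ...]. A call has 1 to 8 rows; each row is the pose to reach, as a shift and turn from the pose commanded when the call began; what a row does not reach only later rows make up. A row lasts 1/8 s, in which the tool goes at most 62.5 mm and 10.7 degrees, less where a joint would pass 70% of its speed; a pose out of reach is approached as far as the arm can. A call with a gripper value outside its range is refused whole. The fingers move at their own pace and stop on an object; "newtons" is the grip in N (left out, the last holds). Time passes only in rows, so rows that repeat a pose let the fingers close. It gives the time, the measured TCP pose, the force, the opening and the grip force at its end, in the units of the state.
- robot.observe(): the state, without advancing time (a new reading comes with each control period).
- snapshot(name): name is "scene" or "top"; returns the picture (400x640x3 uint8, blue, green, red); there is no depth.
- camera_params(name): a dict with "K" (3x3 intrinsics, pixels), "D" ([k1, k2, p1, p2, k3] as OpenCV has them; the pictures are not rectified), "R" (3x3) and "t" (3): a world point X has camera coordinates R X + t. Camera axes: x right, y down, z forward; pixel columns grow to the right and rows downward; lengths in m; the calibration is good to about 2 mm. A picture is of the moment at which its call begins. camera_params takes no time and is no camera call.
- robot.sign_off(): hands the job in; it is judged then, once.
Trained networks look in the newest picture that a camera, given by its name, has taken for a name from the list of things; names that differ only in an ending like _2 or _b are one class to them, and where a whole thing is asked for, a point or a joint stands for the part that bears it (a point fixed in the world has none). Each returns a list of dicts, best first, with "p" (0 to 1); they miss things now and then, are a little off and sometimes report something else, mostly with a low value. They report only what shows in the picture. A call takes as long as a camera call. They do not tell look-alikes from the thing itself.
- find_in(thing, camera): "bbox" ([left, top, right, bottom] in pixels, round what is visible of it).
- cut_out(thing, camera): "pixels" (400x640 bool, what is visible of it) and "bbox" ([left, top, right, bottom] in pixels, round what is visible of it).
- spot_point(thing, camera): "point" ([column, row] in pixels: a listed point, or the origin of a listed thing).
The state is a dict: "time": time; "joint_positions": joint angles; "joint_velocities": joint speeds; "joint_efforts": joint torques, N m; "position": TCP position; "orientation": TCP orientation; "wrist_force": force on the tool from outside, world axes, zero at the start; "torque": the same for the moment, N m; "gripper_width": opening from 0.0 (shut) to 1.0 (fully open); "gripper_force": force on a finger pad.
Only numpy, scipy, OpenCV 4.12 (cv2) and the standard library are available. Lean on these libraries where they do the work, as an engineer would, in place of code of your own. Each camera call takes 0.05 s, during which the arm holds its last target. There are 200 camera calls.

## Working session

There is one attempt and no reset: what is moved stays moved. The work goes in short steps, Python scripts to look and compute and a tool call to move; the robot and the scene stay as the last step left them, time stands still between calls to the robot, and variables do not carry over. Pictures are saved under pics/ and viewed, at most 10 in all, crops included, and the job is handed in when it is done.

Besides the shell and the picture viewer there is one more tool, called after "Request:" as name(argument=value, ...), one argument or row to a line, values as JSON. carry_out: Moves the arm, as the interface text tells. Its arguments: {"type":"object","properties":{"commands":{"type":"array"},"newtons":{"type":"number"}},"required":["commands"]}

```bash
ls; mkdir -p pics; cat > h.py <<'E'
import numpy as np, cv2
from station import robot, snapshot, camera_params, find_in, cut_out, spot_point
def ray(cam,px):
    c=camera_params(cam);K=np.array(c["K"]);D=np.array(c["D"]);R=np.array(c["R"]);t=np.array(c["t"])
    u=cv2.undistortPoints(np.array([[px]],float),K,D)[0,0]
    return -R.T@t, R.T@np.array([u[0],u[1],1.])
def onz(cam,px,z):
    o,d=ray(cam,px); return o+d*(z-o[2])/d[2]
def proj(cam,X):
    c=camera_params(cam);R=np.array(c["R"])
    return cv2.projectPoints(np.array(X,float).reshape(-1,3),cv2.Rodrigues(R)[0],np.array(c["t"],float),np.array(c["K"]),np.array(c["D"]))[0][:,0]
E
python3 - <<'E'
from h import *
for n in("scene","top"):
    im=snapshot(n); cv2.imwrite(f"pics/{n}0.png",im)
    c=camera_params(n); print(n,(-np.array(c["R"]).T@np.array(c["t"])).round(3))
for th,z in [("pin_left",.03),("pin_right",.03),("riser_left",.008),("riser_right",.008),("riser",.0),("lid_handle",.086),("lid_hinge",.0455),("box",0),("press",0),("tin_lane",0),("solvent",0),("tin_low",0),("brayer",0)]:
    for n in("scene","top"):
        for r in spot_point(th,n)[:2]:
            print(th,n,round(r["p"],2),np.round(r["point"],1),onz(n,r["point"],z).round(4)[:2])
s=robot.observe();print(s["time"],s["position"],s["orientation"],s["gripper_width"])
E
```

```text
pics
scene [ 1.395 -0.123  0.796]
top [0.381 0.052 0.995]
pin_left scene 0.74 [205.5 249.7] [ 0.5822 -0.2074]
pin_left top 0.86 [412.6 183.4] [ 0.5749 -0.2074]
pin_right top 0.76 [440.7 177.8] [ 0.5774 -0.2797]
riser_left scene 0.87 [239.9 198.8] [ 0.3819 -0.1161]
riser_left scene 0.83 [171.3 187. ] [ 0.2943 -0.2952]
riser_left top 0.69 [387.5 270.5] [ 0.3764 -0.1072]
riser_left top 0.68 [162.8 186.3] [0.6771 0.4162]
riser_right scene 0.93 [284.5 231.1] [ 0.5304 -0.0193]
riser_right scene 0.87 [443.3 246.9] [0.6564 0.3395]
riser_right top 0.76 [342.1 213.7] [ 0.5322 -0.0229]
riser_right top 0.7 [443.  277.3] [ 0.3382 -0.2368]
riser scene 0.93 [241.2 189.5] [ 0.331  -0.1093]
riser scene 0.76 [279.8 222. ] [ 0.4855 -0.0247]
riser top 0.84 [348.  235.2] [ 0.4775 -0.0285]
riser top 0.66 [456.5 280.5] [ 0.3249 -0.2699]
lid_handle scene 0.75 [355.3 201.2] [0.5436 0.1514]
lid_handle top 0.58 [269.1 214.5] [0.5461 0.1493]
lid_hinge scene 0.61 [410.7 208.9] [0.5505 0.2929]
lid_hinge scene 0.53 [233.3 300.8] [ 0.7558 -0.1549]
lid_hinge top 0.74 [215.  222.9] [0.5546 0.285 ]
box scene 0.83 [380.1 227.9] [0.5553 0.2173]
box top 0.72 [214.  224.1] [0.5603 0.299 ]
box top 0.71 [251.2 222.2] [0.5497 0.2057]
press scene 0.69 [187.3 250.9] [ 0.5462 -0.2527]
press top 0.71 [427.3 196.3] [ 0.5417 -0.2453]
press top 0.7 [331.2 162. ] [ 0.6717 -0.0194]
tin_lane scene 0.59 [298.  274.2] [ 0.669 -0.01 ]
tin_lane top 0.77 [331.7 162.7] [ 0.6696 -0.0204]
solvent scene 0.7 [426.5 281.1] [0.7431 0.2644]
solvent scene 0.69 [204.2 251.7] [ 0.5565 -0.2139]
solvent top 0.68 [221.7 151.9] [0.7463 0.2584]
tin_low scene 0.6 [236.  311.1] [ 0.7453 -0.1532]
tin_low scene 0.48 [168.8 256.4] [ 0.5563 -0.2945]
tin_low top 0.63 [379.7 128. ] [ 0.7427 -0.1617]
brayer scene 0.67 [334.7 305.9] [0.7715 0.0501]
brayer top 0.67 [299.7 131.4] [0.7684 0.0483]
1.4 [0.16715599 0.52399984 0.23135331] [4.83146974e-01 3.10420374e+00 1.87729047e-04] 0.9975083346585344
```

```bash
python3 - <<'E'
import cv2
t=cv2.imread("pics/top0.png");s=cv2.imread("pics/scene0.png")
cv2.imwrite("pics/top0c.png",cv2.resize(t[100:320,180:500],None,fx=2.5,fy=2.5,interpolation=cv2.INTER_CUBIC))
cv2.imwrite("pics/scene0c.png",cv2.resize(s[140:340,140:460],None,fx=2.5,fy=2.5,interpolation=cv2.INTER_CUBIC))
E
```

```text
(no output)
```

View pics/top0c.png

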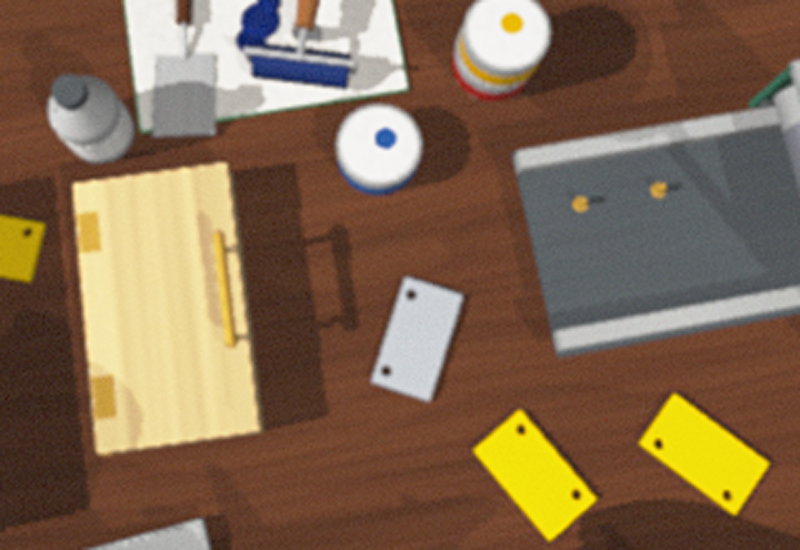

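View pics/scene0c.png

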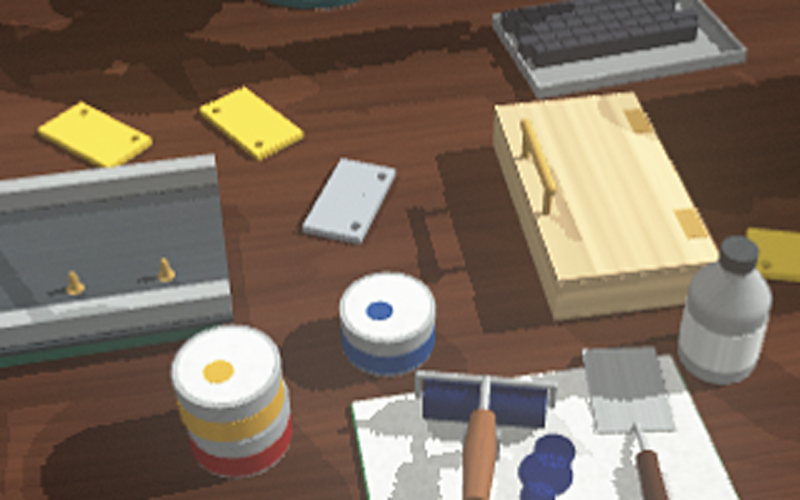

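The top view (2.5x crop) shows the bare aluminium riser at about (418,340), with its holes on the box side. The pins are at (580,204) and (658,190), and the lid handle is at (225,288). The yellow plates are decoys. Next I'll measure these more finely.

```bash
cat >> h.py <<'E'
def undpts(cam,pts,z): return np.array([onz(cam,p,z) for p in pts])
def tri(p1,p2):
    A=np.zeros((3,3));b=np.zeros(3)
    for c,p in(("scene",p1),("top",p2)):
        o,d=ray(c,p);d=d/np.linalg.norm(d);M=np.eye(3)-np.outer(d,d);A+=M;b+=M@o
    return np.linalg.solve(A,b)
def blobs(mask,off=(0,0),amin=4):
    n,l,s,c=cv2.connectedComponentsWithStats(mask.astype(np.uint8))
    return [(s[i,4],c[i]+off) for i in range(1,n) if s[i,4]>=amin]
E
python3 - <<'E'
from h import *
T=cv2.imread("pics/top0.png").astype(int);S=cv2.imread("pics/scene0.png").astype(int)
# pins: brass in bed area
P={}
for n,im,(x0,y0,x1,y1) in(("top",T,(395,165,460,195)),("scene",S,(160,235,225,265))):
    c=im[y0:y1,x0:x1];m=(c[...,2]-c[...,0]>50)
    P[n]=[b for b in blobs(m,(x0,y0))]
    for a,p in P[n]: print("pin",n,a,p.round(1),onz(n,p,.041).round(4))
# riser
for n,im,(x0,y0,x1,y1) in(("top",T,(320,205,375,270)),("scene",S,(255,195,305,245))):
    c=im[y0:y1,x0:x1];m=((c.min(2)>110)&(c.max(2)-c.min(2)<60)).astype(np.uint8)
    k=max(blobs(m),key=lambda b:b[0])
    cs=max(cv2.findContours(m,cv2.RETR_EXTERNAL,cv2.CHAIN_APPROX_NONE)[0],key=cv2.contourArea)
    w=undpts(n,cs[:,0]+[x0,y0],.008)[:,:2]
    r=cv2.minAreaRect((w*1000).astype(np.float32));print("riser",n,k[0],r)
    fill=np.zeros_like(m);cv2.drawContours(fill,[cs],-1,1,-1);fill=cv2.erode(fill,np.ones((3,3)))
    h=(fill>0)&(c.max(2)<130)
    for a,p in blobs(h,(x0,y0),2): print(" hole",a,p.round(1),onz(n,p,.007).round(4))
# handle: brass bar
for n,im,(x0,y0,x1,y1) in(("top",T,(255,185,285,245)),("scene",S,(340,180,365,220))):
    c=im[y0:y1,x0:x1];m=(c[...,2]-c[...,0]>110)&(c[...,2]>140)
    for a,p in blobs(m,(x0,y0),10):print("handle",n,a,p.round(1),onz(n,p,.0865).round(4))
for n,im,(x0,y0,x1,y1) in(("top",T,(205,160,290,285)),):
    c=im[y0:y1,x0:x1];m=((c[...,1]>140)).astype(np.uint8)
    cs=max(cv2.findContours(m,cv2.RETR_EXTERNAL,cv2.CHAIN_APPROX_NONE)[0],key=cv2.contourArea)
    print("lid",cv2.minAreaRect((undpts(n,cs[:,0]+[x0,y0],.0505)[:,:2]*1000).astype(np.float32)))
r=cut_out("press","top");print("press",r[0]["p"],r[0]["bbox"])
# bed left edge & rails (top): bed mask
c=T[140:245,380:500];m=((c.max(2)<125)&(c[...,0]>=c[...,2])&(c[...,0]>60)).astype(np.uint8)
m=cv2.morphologyEx(m,cv2.MORPH_CLOSE,np.ones((5,5)))
cs=max(cv2.findContours(m,cv2.RETR_EXTERNAL,cv2.CHAIN_APPROX_SIMPLE)[0],key=cv2.contourArea)
ap=cv2.approxPolyDP(cs,3,True)[:,0]+[380,140]
for p in ap: print("bed",p,onz("top",p,.03).round(4)[:2])
E
```

```text
pin top 36 [442.8 175.4] [ 0.5801 -0.2825  0.041 ]
pin top 35 [411.6 181.2] [ 0.5785 -0.2031  0.041 ]
pin scene 35 [206.  248.4] [ 0.59  -0.205  0.041]
pin scene 40 [169.7 253.7] [ 0.5913 -0.284   0.041 ]
riser top 1147 ((478.456787109375, -24.39803695678711), (62.9795036315918, 112.58128356933594), 62.00330352783203)
 hole 8 [344.  217.5] [ 0.5221 -0.026   0.007 ]
 hole 9 [334. 248.] [0.4515 0.0116 0.007 ]
riser scene 757 ((482.47698974609375, -23.597084045410156), (63.86797332763672, 116.53194427490234), 62.19325256347656)
 hole 5 [292.2 210.4] [0.4546 0.0122 0.007 ]
 hole 5 [281.8 230.4] [ 0.5255 -0.0252  0.007 ]
handle top 174 [268.9 215.6] [0.5435 0.1501 0.0865]
handle scene 60 [355.8 201.8] [0.5466 0.1518 0.0865]
lid ((545.8978271484375, 212.75906372070312), (153.83810424804688, 264.01824951171875), 88.74819946289062)
press 0.89 [383.9, 112.4, 562.7, 240.5]
bed [495 153] [ 0.618  -0.4306]
bed [488 150] [ 0.6286 -0.415 ]
bed [388 169] [ 0.6214 -0.1545]
bed [401 231] [ 0.4634 -0.1546]
bed [499 213] [ 0.4669 -0.401 ]
bed [499 160] [ 0.5983 -0.4359]
```

```bash
cat >> h.py <<'E'
from scipy.optimize import minimize
def ring(x,y,z,r): a=np.linspace(0,2*np.pi,24,endpoint=False); return np.c_[x+r*np.cos(a),y+r*np.sin(a),np.full(24,z)]
def pinmask(n,x,y,box,zs=((.03,.004),(.043,.004),(.049,.002))):
    x0,y0,x1,y1=box;k=8
    uv=proj(n,np.vstack([ring(x,y,z,r) for z,r in zs]))
    pts=((uv-[x0,y0]+.5)*k).astype(np.float32)
    m=np.zeros(((y1-y0)*k,(x1-x0)*k),np.float32);cv2.fillConvexPoly(m,cv2.convexHull((pts*16).astype(np.int32)),1,shift=4)
    m=cv2.GaussianBlur(m,(0,0),.6*k)
    return cv2.resize(m,(x1-x0,y1-y0),interpolation=cv2.INTER_AREA)
def fitpin(im,n,guess,lo=.03):
    u=proj(n,[[*guess,.04]])[0].astype(int);box=(u[0]-9,u[1]-9,u[0]+10,u[1]+10)
    c=im[box[1]:box[3],box[0]:box[2]].astype(float);g=c[...,2]-c[...,0];g=g-np.median(g);
    def f(p):
        m=pinmask(n,*p,box);return -(m*g).sum()/np.sqrt((m*m).sum()*(g*g).sum())
    r=minimize(f,guess,method="Nelder-Mead",options=dict(initial_simplex=[guess,[guess[0]+.006,guess[1]],[guess[0],guess[1]+.006]],xatol=1e-4))
    return r.x,-r.fun
E
python3 - <<'E'
from h import *
for n in("top","scene"):
    im=cv2.imread(f"pics/{n}0.png")
    for g in([.580,-.204],[.581,-.284]): print(n,*fitpin(im,n,g))
    u=(160,235) if n=="scene" else (402,172)
    c=im[u[1]:u[1]+26,u[0]:u[0]+54].astype(int) if n=="scene" else im[u[1]:u[1]+18,u[0]:u[0]+20].astype(int)
    if n=="top": print(c[...,2]-c[...,0])
    else: print((c[...,2]-c[...,0])[4:24,38:54])
E
```

```text
top [ 0.57973116 -0.2043951 ] 0.8825353425971002
top [ 0.58117436 -0.28419185] 0.8933640892689876
[[ -8  -7 -11  -6 -12  -7 -11  -9  -8  -8 -10 -10  -6  -6 -13 -11 -10  -7
  -12  -9]
 [ -9  -8 -10 -10  -8  -8 -12 -11  -8  -9 -10  -9 -10  -9  -5  -8  -8 -10
   -7 -12]
 [ -9  -8  -8  -9  -9  -8  -7  -6  -7 -10 -12 -10  -9  -9  -7  -9  -8  -7
   -7 -10]
 [ -8  -9  -9 -10  -7 -11  -8 -10  -7  -8 -13 -10  -8 -10  -8 -11  -9  -6
   -2  -8]
 [ -7  -6 -10 -10  -6  -6 -10  -9  -9 -13 -12 -12 -10 -11 -12  -7 -10 -10
   -9  -8]
 [-12  -8  -8  -8  -5  -7  -4  -8  -4   1   1  -8  -9 -13 -10 -10  -9  -8
   -9  -8]
 [ -9  -8  -8  -8  -7 -11  -6   3  29  56  54  38  11  -2 -10  -8  -8  -7
  -10  -8]
 [-10 -11  -8 -11 -10 -11  -5  35  80 109 116 106  64  13  -9  -3  -6  -9
   -8  -7]
 [-10  -9 -11  -8  -8 -11   9  77 122 141 145 132  92  29  -3  -7  -4  -7
   -4  -5]
 [-12  -8  -2  -9 -10 -13  26 105 142 139 139 129  90  39  -7  -3 -10  -5
   -6 -11]
 [ -5  -7 -10  -9  -9 -13  22 102 141 138 136 131 100  45  -3 -14 -11  -6
  -11 -10]
 [-12  -8  -7  -6  -5 -15   5  58 111 131 134 116  76  28  -5 -12 -
[... 1271 characters left out ...]
  98 103  44 -10  -6  -6  -6]
 [ -7  -6  -7  -7  -4  27  61  56  60  94 121 107 -12  -7  -5  -3]
 [ -4  -2  -4  -3   1  54  70  60  64  92 114  94 -12  -8  -7  -5]
 [  2   1   0  -1  -4  24  79  92  90  90  77  21 -11  -9  -7  -6]
 [ -1  -4  -3  -5  -9  -1  49  70  64  43  23 -10  -4  -6  -7  -5]
 [ -4  -7  -6  -6  -7  -9 -12 -12 -12 -10  -6  -5  -5  -5  -5  -5]
 [ -7  -6  -5  -4  -6  -7  -7  -8  -9  -6  -4  -4  -2  -2  -3  -3]
 [ -8  -5  -6  -5  -3  -5  -4  -2  -3  -3  -2  -2  -2  -1  -2  -4]
 [ -3  -1  -4  -2  -2  -3  -3  -1  -1  -2  -1  -1  -1   0  -3  -4]
 [  0  -1  -1  -1   0  -1  -1  -1   0  -2  -1  -1  -1  -1  -2  -4]
 [ -1  -1  -2  -1   0  -1  -1  -1  -2  -2  -1  -1  -1  -1  -1  -3]]
```

```bash
cat >> h.py <<'E'
_pm=pinmask
RAD=.0075
def pinmask(n,x,y,box): return np.maximum(_pm(n,x,y,box),_pm(n,x,y,box,((.03,RAD),(.031,RAD))))
E
python3 - <<'E'
import h
from h import *
for h.RAD in(.0065,.0075,.0085):
  for n in("top","scene"):
    im=cv2.imread(f"pics/{n}0.png")
    for g in([.580,-.204],[.581,-.284]): print(h.RAD,n,*fitpin(im,n,g))
E
```

```text
0.0065 top [ 0.58053221 -0.20547113] 0.97596488906195
0.0065 top [ 0.58187279 -0.28563007] 0.9775287893431849
0.0065 scene [ 0.58290204 -0.20561543] 0.9432216619160163
0.0065 scene [ 0.58426184 -0.28554131] 0.95482477766014
0.0075 top [ 0.58081212 -0.20590505] 0.9945497032283928
0.0075 top [ 0.58206021 -0.28597848] 0.993086251504373
0.0075 scene [ 0.58240171 -0.20583816] 0.9553498877490144
0.0075 scene [ 0.58379247 -0.28583347] 0.9707879297515886
0.0085 top [ 0.58088943 -0.20606669] 0.9889578188444121
0.0085 top [ 0.58203261 -0.28625659] 0.9875175289661359
0.0085 scene [ 0.5818333  -0.20599592] 0.9430812977655239
0.0085 scene [ 0.5835088  -0.28592298] 0.9624209839390849
```

Request:
carry_out(
  commands=[
    [[313,-548,-110],[0,0,-10.2],40],
    [[313,-548,-110],[0,0,-10.2],40],
    [[313,-548,-110],[0,0,-10.2],40],
    [[313,-548,-110],[0,0,-10.2],40],
    [[313,-548,-110],[0,0,-10.2],40],
    [[313,-548,-110],[0,0,-10.2],40],
    [[313,-548,-110],[0,0,-10.2],40],
    [[313,-548,-110],[0,0,-10.2],40],
  ],
  newtons=50,
)

```text
time: 2.45
position: [0.4123, 0.0945, 0.1456]
orientation: [0.757, 3.047, 0.002]
wrist_force: [0.5, 0.5, 0.1]
gripper_width: 0.846
gripper_force: 0.0
```

Request:
carry_out(
  commands=[
    [[66,-116,-60],[0,0,0],40],
    [[66,-116,-60],[0,0,0],40],
    [[66,-116,-60],[0,0,0],40],
    [[66,-116,-105],[0,0,0],40],
    [[66,-116,-105],[0,0,0],40],
  ],
)

```text
time: 3.08
position: [0.4742, -0.0189, 0.0374]
orientation: [-0.755, -3.041, 0.0]
wrist_force: [-0.3, 0.7, -0.2]
gripper_width: 0.837
gripper_force: 0.0
```

```bash
python3 - <<'E'
from h import *
s=robot.observe();print(s["time"],s["position"],s["orientation"],s["gripper_width"],s["wrist_force"])
E
```

```text
3.075 [ 0.47422386 -0.01887169  0.03736639] [-7.54916520e-01 -3.04057150e+00  3.55217529e-04] 0.8368656592288615 [-0.3346118   0.67668354 -0.22595925]
```

Request:
carry_out(
  commands=[
    [[3,-3,-20],[0,0,0],40],
    [[3,-3,-20],[0,0,0],40],
    [[3,-3,-30],[0,0,0],40],
    [[3,-3,-30],[0,0,0],40],
  ],
)

```text
time: 3.58
position: [0.4802, -0.0224, 0.0107]
orientation: [-0.756, -3.049, -0.0]
wrist_force: [0.2, 0.6, 0.5]
gripper_width: 0.843
gripper_force: 0.0
```

Request:
carry_out(
  commands=[
    [[0,-1.5,-5],[0,0,0],40],
    [[0,-1.5,-9],[0,0,0],40],
    [[0,-1.5,-9],[0,0,0],40],
  ],
)

```text
time: 3.95
position: [0.48, -0.0242, 0.001]
orientation: [-0.757, -3.048, -0.0]
wrist_force: [-0.1, -0.6, -1.1]
gripper_width: 0.842
gripper_force: 0.0
```

No contact with the bench, so I'll go a little lower and close.

Request:
carry_out(
  commands=[
    [[0,0,-3],[0,0,0],40],
    [[0,0,-3],[0,0,0],100],
    [[0,0,-3],[0,0,0],100],
    [[0,0,-3],[0,0,0],100],
  ],
)

```text
time: 4.45
position: [0.4808, -0.0243, -0.0012]
orientation: [0.757, 3.048, 0.0]
wrist_force: [1.2, -0.4, 1.7]
gripper_width: 0.68
gripper_force: 53.8
```

Request:
carry_out(
  commands=[
    [[0,0,40],[0,0,0],100],
    [[0,0,80],[0,0,0],100],
    [[30,-50,100],[0,0,-10.2],100],
    [[82,-222,100],[0,0,-20.4],100],
    [[82,-222,100],[0,0,-30.6],100],
    [[82,-222,100],[0,0,-40.8],100],
    [[82,-222,100],[0,0,-51],100],
    [[82,-222,100],[0,0,-61.1],100],
  ],
)

```text
time: 5.45
position: [0.5618, -0.247, 0.0969]
orientation: [-2.209, -2.231, 0.001]
wrist_force: [0.3, -0.2, -1.6]
gripper_width: 0.677
gripper_force: 54.5
```

Request:
carry_out(
  commands=[
    [[0,0,-25],[0,0,0],100],
    [[0,0,-25],[0,0,0],100],
    [[0,0,-25],[0,0,0],100],
  ],
)

```text
time: 5.82
position: [0.5624, -0.2461, 0.0734]
orientation: [-2.201, -2.241, 0.0]
wrist_force: [-0.8, 0.1, -0.6]
gripper_width: 0.678
gripper_force: 54.4
```

```bash
python3 - <<'E'
from h import *
s=robot.observe();print(s["time"],s["position"],s["orientation"],s["gripper_width"],s["gripper_force"])
out=[]
for n in("top","scene"):
    im=snapshot(n);cv2.imwrite(f"pics/{n}1.png",im)
    u=proj(n,[[*s["position"][:2],.07]])[0].astype(int);print(n,u)
    out.append(cv2.resize(im[u[1]-40:u[1]+40,u[0]-60:u[0]+60],None,fx=5,fy=3.75*4/3,interpolation=cv2.INTER_CUBIC))
cv2.imwrite("pics/c1.png",cv2.resize(np.vstack(out),None,fx=.75,fy=.75))
E
```

```text
5.825 [ 0.56235526 -0.24609064  0.07339385] [-2.20122444e+00 -2.24068934e+00  1.68459773e-04] 0.6782764376461945 54.44191753864288
top [433 181]
scene [185 233]
```

View pics/c1.png

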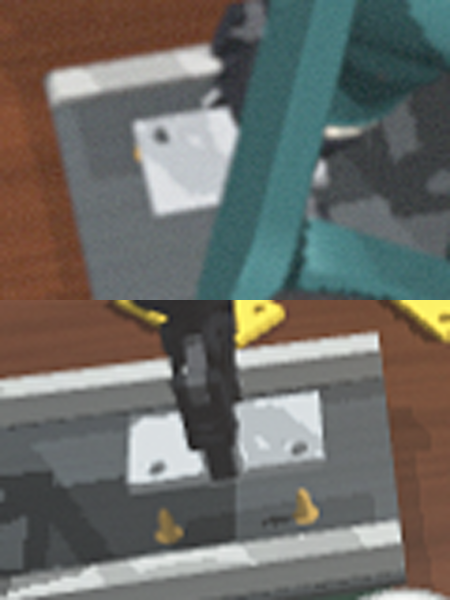

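The riser is held level. The scene crop shows its holes at (157,468) and (298,449), beyond the two pins. I'll measure the hole positions relative to the pins in the scene camera.

```bash
cat >> h.py <<'E'
def platecheck(n,im,tcp,yaw,z,sz=1.0,thr=None,who=("L","R")):
    """dark hole centroids near the expected place, on height z; returns world xy and pixel"""
    c,s=np.cos(yaw),np.sin(yaw)
    for k,y in (("L",.04),("R",-.04)):
        if k not in who: continue
        e=[tcp[0]+.019*c-y*s,tcp[1]+.019*s+y*c]
        u=proj(n,[[*e,z]])[0];i=np.round(u).astype(int)
        g=im[i[1]-8:i[1]+9,i[0]-8:i[0]+9].astype(float).max(2)
        P=proj(n,[[*e,z]])[0]
        # matched filter: projected disc, dark on bright
        def f(p):
            uv=proj(n,ring(p[0],p[1],z,.00525));K=8
            m=np.zeros((17*K,17*K),np.float32);cv2.fillConvexPoly(m,(((uv-i+8.5)*K)*16).astype(np.int32),1,shift=4)
            m=cv2.resize(cv2.GaussianBlur(m,(0,0),.6*K),(17,17),interpolation=cv2.INTER_AREA)
            w=cv2.GaussianBlur((m>.02).astype(np.float32),(5,5),1)>.15
            a=m[w]-m[w].mean();b=-(g[w]-g[w].mean());return -(a@b)/np.sqrt((a@a)*(b@b)+1e-9)
        best=min(((f((e[0]+dx,e[1]+dy)),e[0]+dx,e[1]+dy) for dx in np.arange(-.008,.0081,.002) for dy in np.arange(-.008,.0081,.002)))
        g0=list(best[1:]);r=minimize(f,g0,method="Nelder-Mead",options=dict(initial_simplex=[g0,[g0[0]+.002,g0[1]],[g0[0],g0[1]+.002]],xatol=1e-4))
        print(n,k,"exp",np.round(e,4),"found",r.x.round(4),"diff mm",((r.x-e)*1000).round(1),"corr",round(-r.fun,2))
E
python3 - <<'E'
from h import *
im=cv2.imread("pics/scene1.png");tp=cv2.imread("pics/top1.png")
yaw=np.radians(2*np.degrees(np.arctan2(2.2407,2.2012))-90);print(np.degrees(yaw))
platecheck("scene",im,[.56236,-.24609],yaw,.0826)
platecheck("top",tp,[.56236,-.24609],yaw,.0826,who="L")
# initial riser, same filter
for n in("scene","top"): platecheck(n,cv2.imread(f"pics/{n}0.png"),[.480,-.0238],np.radians(62.1),.008)
E
```

```text
1.0189890080652049
scene L exp [ 0.5806 -0.2058] found [ 0.5812 -0.2028] diff mm [0.5 2.9] corr 0.89
scene R exp [ 0.5821 -0.2857] found [ 0.5815 -0.2838] diff mm [-0.6  2. ] corr 0.89
top L exp [ 0.5806 -0.2058] found [ 0.5791 -0.2031] diff mm [-1.5  2.6] corr 0.97
scene L exp [0.4535 0.0117] found [0.4549 0.012 ] diff mm [1.4 0.3] corr 0.96
scene R exp [ 0.5242 -0.0257] found [ 0.5253 -0.0254] diff mm [1.1 0.3] corr 0.97
top L exp [0.4535 0.0117] found [0.4518 0.0117] diff mm [-1.7  0. ] corr 0.98
top R exp [ 0.5242 -0.0257] found [ 0.522 -0.026] diff mm [-2.2 -0.3] corr 0.99
```

Request:
carry_out(
  commands=[
    [[1.7,-2.6,-10],[0,0,0.4],100],
    [[1.7,-2.6,-20],[0,0,0.4],100],
    [[1.7,-2.6,-24],[0,0,0.4],100],
    [[1.7,-2.6,-28],[0,0,0.4],100],
    [[1.7,-2.6,-31],[0,0,0.4],100],
    [[1.7,-2.6,-31],[0,0,0.4],100],
  ],
)

```text
time: 6.68
position: [0.5641, -0.2487, 0.0423]
orientation: [-2.194, -2.248, 0.0]
wrist_force: [-0.7, 0.5, -1.1]
gripper_width: 0.683
gripper_force: 54.4
```

Request:
carry_out(
  commands=[
    [[0,0,-4],[0,0,0],100],
    [[0,0,-7],[0,0,0],100],
    [[0,0,-10],[0,0,0],100],
    [[0,0,-12],[0,0,0],100],
    [[0,0,-12],[0,0,0],100],
  ],
)

```text
time: 7.3
position: [0.5641, -0.2488, 0.0302]
orientation: [-2.194, -2.248, 0.0]
wrist_force: [0.0, 0.9, -2.3]
gripper_width: 0.674
gripper_force: 54.4
```

Request:
carry_out(
  commands=[
    [[0,0,-1.5],[0,0,0],100],
    [[0,0,-1.5],[0,0,0],100],
    [[0,0,-1.5],[0,0,0],45],
    [[0,0,-1.5],[0,0,0],45],
    [[0,0,30],[0,0,0],45],
    [[0,0,90],[0,0,0],45],
    [[-60,60,130],[0,0,10],45],
    [[-60,120,130],[0,0,20],45],
  ],
)

```text
time: 8.3
position: [0.5096, -0.1498, 0.1606]
orientation: [1.764, 2.592, 0.002]
wrist_force: [1.1, 0.8, -0.2]
gripper_width: 0.824
gripper_force: 0.0
```

```bash
python3 - <<'E'
from h import *
s=robot.observe();print(s["time"],s["position"],s["orientation"],s["gripper_width"],s["gripper_force"])
im=snapshot("scene");cv2.imwrite("pics/scene2.png",im)
cv2.imwrite("pics/c2.png",cv2.resize(im[200:290,130:250],None,fx=5,fy=5,interpolation=cv2.INTER_CUBIC))
E
```

```text
8.3 [ 0.50956617 -0.14978771  0.16059197] [1.76379002e+00 2.59213784e+00 1.86425084e-03] 0.8235300157592842 0.0
```

View pics/c2.png

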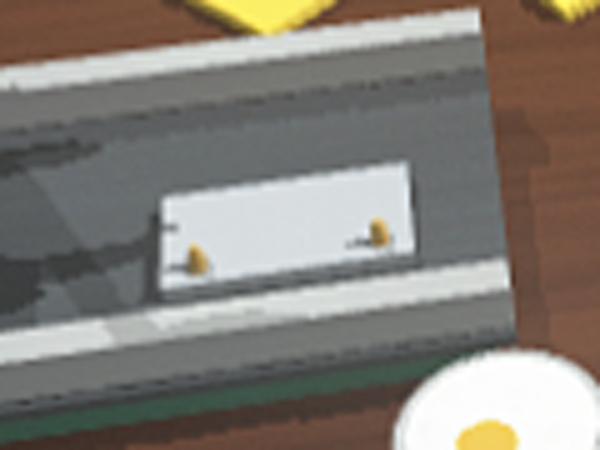

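The riser sits flat with both pins through it, at crop (195,260) and (380,232). Next is the lid handle.

Request:
carry_out(
  commands=[
    [[10,60,0],[0,0,10.5],130],
    [[20,120,0],[0,0,21],130],
    [[30,180,0],[0,0,31.5],130],
    [[38,240,-10],[0,0,42],130],
    [[41,282,-20],[0,0,52.5],130],
    [[41,282,-20],[0,0,63],130],
    [[41,282,-20],[0,0,67.3],130],
    [[41,282,-20],[0,0,67.3],130],
  ],
)

```text
time: 9.35
position: [0.5505, 0.1332, 0.1373]
orientation: [0.037, 3.141, 0.0]
wrist_force: [-1.2, -0.3, -0.1]
gripper_width: 0.489
gripper_force: 0.0
```

Request:
carry_out(
  commands=[
    [[-5.5,18,0],[0,0,0],130],
    [[-5.5,18,-25],[0,0,0],130],
    [[-5.5,18,-50],[0,0,0],130],
    [[-5.5,18,-68],[0,0,0],130],
    [[-5.5,18,-69],[0,0,0],130],
    [[-5.5,18,-69],[0,0,0],255],
    [[-5.5,18,-69],[0,0,0],255],
    [[-5.5,18,-69],[0,0,0],255],
  ],
  newtons=30,
)

```text
time: 10.35
position: [0.5455, 0.1485, 0.0695]
orientation: [0.037, 3.139, -0.007]
wrist_force: [-0.4, -6.5, 1.1]
gripper_width: 0.112
gripper_force: 29.2
```

Request:
carry_out(
  commands=[
    [[0,4,18],[0,0,0],255],
    [[0.5,13,35],[0,0,0],255],
    [[0.5,24,50.5],[0,0,0],255],
    [[1,37,64.5],[0,0,0],255],
    [[1,51.5,76.5],[0,0,0],255],
    [[1.5,67.5,87],[0,0,0],255],
    [[2,85,95],[0,0,0],255],
    [[2.5,103,101],[0,0,0],255],
  ],
)

```text
time: 11.35
position: [0.5478, 0.2549, 0.1727]
orientation: [0.035, 3.138, 0.001]
wrist_force: [0.1, -2.7, 2.3]
gripper_width: 0.117
gripper_force: 30.3
```

Request:
carry_out(
  commands=[
    [[0.5,18.5,3.5],[0,0,0],255],
    [[1,38,4],[0,0,0],255],
    [[1.5,57,2.5],[0,0,0],255],
    [[2,75.5,-2],[0,0,0],255],
    [[2,93.5,-8.5],[0,0,0],255],
    [[2,98,-11],[0,0,0],255],
    [[2,98,-11],[0,0,0],255],
  ],
)

```text
time: 12.22
position: [0.5498, 0.3536, 0.158]
orientation: [0.034, 3.14, 0.003]
wrist_force: [3.5, 2.4, 5.0]
gripper_width: 0.111
gripper_force: 32.6
```

Request:
carry_out(
  commands=[
    [[0,0,0],[0,0,0],180],
    [[0,0,0],[0,0,0],180],
    [[0,0,0],[0,0,0],180],
    [[0,0,30],[0,0,0],180],
    [[0,0,80],[0,0,0],180],
    [[0,-60,90],[0,0,0],60],
    [[0,-120,90],[0,0,-10],40],
    [[0,-180,90],[0,0,-20],40],
  ],
)

```text
time: 13.22
position: [0.5487, 0.1702, 0.2481]
orientation: [-0.589, -3.086, 0.0]
wrist_force: [1.2, -0.3, -0.5]
gripper_width: 0.844
gripper_force: 0.0
```

Request:
carry_out(
  commands=[
    [[-10,-60,0],[0,0,-10],40],
    [[-20,-120,0],[0,0,-20],40],
    [[-20,-150,0],[0,0,-30],40],
    [[-20,-150,0],[0,0,-40],40],
  ],
)

```text
time: 13.72
position: [0.5285, 0.0193, 0.2479]
orientation: [-1.615, -2.694, 0.001]
wrist_force: [0.2, -0.0, 0.6]
gripper_width: 0.844
gripper_force: 0.0
```

```bash
python3 - <<'E'
from h import *
s=robot.observe();print(s["time"],s["position"],s["orientation"],s["gripper_width"])
o=[]
for n in("top","scene"):
    im=snapshot(n);cv2.imwrite(f"pics/{n}3.png",im)
    for th,z in(("block_blue_left",.018),("block_blue_right",.018),("block_blue",.006),("block_red",.006)):
        for r in spot_point(th,n)[:2]: print(th,n,round(r["p"],2),np.round(r["point"],1),onz(n,r["point"],z).round(4)[:2])
    u=proj(n,[[.546,.22,.05]])[0].astype(int);print(u)
    o.append(cv2.resize(im[u[1]-60:u[1]+60,u[0]-65:u[0]+65],None,fx=4,fy=4,interpolation=cv2.INTER_CUBIC))
cv2.imwrite("pics/c3.png",cv2.resize(np.hstack(o),(800,369)))
E
```

```text
13.725 [0.52854943 0.01932107 0.2479275 ] [-1.61518248e+00 -2.69412614e+00  1.25287599e-03] 0.8435089345351742
block_blue_left top 0.68 [226.7 192.7] [0.6308 0.2542]
block_blue_right top 0.77 [259.7 192.9] [0.6166 0.1724]
block_blue_right top 0.24 [228.6 193.3] [0.6285 0.2497]
block_red top 0.95 [253.9 248. ] [0.4839 0.2065]
[241 221]
block_blue_left scene 0.75 [402.5 246.5] [0.6465 0.2411]
block_blue_right scene 0.87 [370.5 247. ] [0.6339 0.1675]
block_blue_right scene 0.48 [297.6 275.5] [ 0.689  -0.0141]
block_blue scene 0.69 [385.3 239.6] [0.6045 0.2142]
block_red scene 0.87 [369.4 208.1] [0.4825 0.2107]
block_red scene 0.42 [168.8 253.4] [ 0.5527 -0.2935]
[381 209]
```

View pics/c3.png

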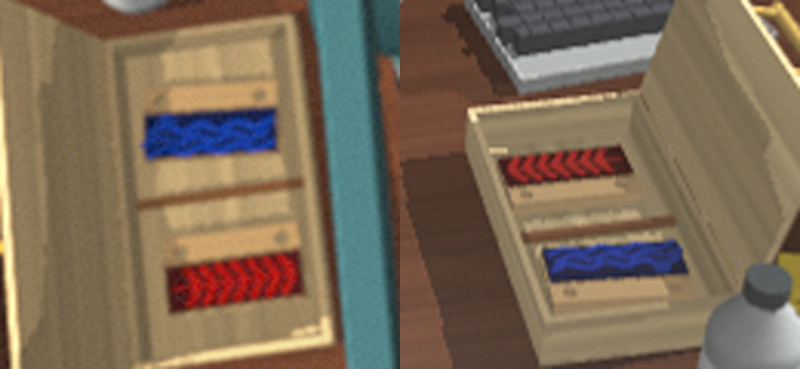

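The lid stays open, with blue at the far place and red at the near one. I'll fit the blue face and its holes.

```bash
cat > blue.py <<'E'
from h import *
def face(n,im,z,u,red=False):
    x0,y0=u[0]-60,u[1]-50
    c=im[y0:y0+100,x0:x0+120].astype(int);a,b=(2,0) if red else (0,2)
    m=(c[...,a]-c[...,b]>35).astype(np.uint8);m=cv2.morphologyEx(m,cv2.MORPH_CLOSE,np.ones((3,3)))
    cs=max(cv2.findContours(m,cv2.RETR_EXTERNAL,cv2.CHAIN_APPROX_NONE)[0],key=cv2.contourArea)
    r=cv2.minAreaRect((undpts(n,cs[:,0]+[x0,y0],z)[:,:2]*1000).astype(np.float32));return r
if __name__=="__main__":
  for n in("top","scene"):
    im=cv2.imread(f"pics/{n}3.png");u=proj(n,[[.59,.21,.02]])[0].astype(int)
    r=face(n,im,.0213,u);print(n,r)
    c=np.array([.606,.2115])
    platecheck(n,im,c,np.radians(-1),.018)
E
python3 blue.py
```

```text
top ((578.098876953125, 102.72866821289062), (41.79859924316406, 256.6072082519531), 87.77351379394531)
top L exp [0.6257 0.2512] found [0.6311 0.2532] diff mm [5.4 2. ] corr 0.6
top R exp [0.6243 0.1712] found [0.6205 0.1721] diff mm [-3.8  1. ] corr 0.72
scene ((596.839111328125, 215.67933654785156), (106.91527557373047, 35.146602630615234), 82.71739196777344)
scene L exp [0.6257 0.2512] found [0.6332 0.2529] diff mm [7.5 1.7] corr 0.57
scene R exp [0.6243 0.1712] found [0.6238 0.1711] diff mm [-0.5 -0.1] corr 0.7
```

Request:
carry_out(
  commands=[
    [[25,60,-20],[0,0,-10.5],40],
    [[50,120,-50],[0,0,-21],40],
    [[79,195,-100],[0,0,-31],40],
    [[79,195,-150],[0,0,-36],40],
    [[79,195,-190],[0,0,-36],40],
    [[79,195,-190],[0,0,-36],40],
    [[79,195,-190],[0,0,-36],40],
  ],
)

```text
time: 15.1
position: [0.6093, 0.217, 0.0602]
orientation: [2.357, 2.075, 0.004]
wrist_force: [-0.1, -0.3, 1.2]
gripper_width: 0.847
gripper_force: 0.0
```

Request:
carry_out(
  commands=[
    [[-1.8,-2.5,-20],[0,0,0],40],
    [[-1.8,-2.5,-40],[0,0,0],40],
    [[-1.8,-2.5,-48],[0,0,0],40],
    [[-1.8,-2.5,-53],[0,0,0],40],
    [[-1.8,-2.5,-54],[0,0,0],40],
    [[-1.8,-2.5,-54],[0,0,0],100],
    [[-1.8,-2.5,-54],[0,0,0],100],
    [[-1.8,-2.5,-54],[0,0,0],100],
  ],
  newtons=50,
)

```text
time: 16.1
position: [0.6072, 0.2148, 0.0051]
orientation: [2.357, 2.075, 0.003]
wrist_force: [0.4, 0.3, 2.2]
gripper_width: 0.684
gripper_force: 54.8
```

Request:
carry_out(
  commands=[
    [[0,0,30],[0,0,0],100],
    [[0,0,70],[0,0,0],100],
    [[0,0,110],[0,0,0],100],
    [[-5,-55,110],[0,0,3],100],
    [[-10,-115,110],[0,0,5],100],
    [[-16,-175,110],[0,0,8.3],100],
    [[-22,-235,110],[0,0,8.3],100],
    [[-27,-295,110],[0,0,8.3],100],
  ],
)

```text
time: 17.1
position: [0.5785, -0.0822, 0.1135]
orientation: [-2.201, -2.241, 0.001]
wrist_force: [0.4, -0.5, -0.8]
gripper_width: 0.685
gripper_force: 54.4
```

Request:
carry_out(
  commands=[
    [[-5,-55,0],[0,0,0],100],
    [[-10,-110,-5],[0,0,0],100],
    [[-16,-166,-25],[0,0,0],100],
    [[-16,-166,-35],[0,0,0],100],
    [[-16,-166,-35],[0,0,0],100],
    [[-16,-166,-35],[0,0,0],100],
  ],
)

```text
time: 17.85
position: [0.5638, -0.2452, 0.0794]
orientation: [2.2, 2.243, 0.001]
wrist_force: [-0.7, 0.4, -1.4]
gripper_width: 0.683
gripper_force: 54.4
```

```bash
cat > chk.py <<'E'
from h import *; import sys
s=robot.observe();p=s["position"];o=s["orientation"];yaw=2*np.arctan2(o[1],o[0])-np.pi/2
yaw=(yaw+np.pi/2)%np.pi-np.pi/2
print(s["time"],p.round(4),np.degrees(yaw).round(2),s["gripper_width"],s["gripper_force"],s["wrist_force"].round(1))
z=p[2]+.001+.012; o=[]
for n in("scene","top"):
    im=snapshot(n);cv2.imwrite(f"pics/{n}{sys.argv[1]}.png",im)
    platecheck(n,im,p,yaw,z)
    u=proj(n,[[p[0],p[1],z]])[0].astype(int)
    o.append(cv2.resize(im[u[1]-40:u[1]+40,u[0]-50:u[0]+50],None,fx=4,fy=4,interpolation=cv2.INTER_CUBIC))
cv2.imwrite(f"pics/c{sys.argv[1]}.png",np.hstack(o))
E
python3 chk.py 4
```

```text
17.85 [ 0.5638 -0.2452  0.0794] 1.1 0.6829335510832042 54.359323382377625 [-0.7  0.4 -1.4]
scene L exp [ 0.5821 -0.2048] found [ 0.582  -0.2034] diff mm [-0.   1.5] corr 0.78
scene R exp [ 0.5836 -0.2848] found [ 0.586  -0.2836] diff mm [2.4 1.2] corr 0.78
top L exp [ 0.5821 -0.2048] found [ 0.5812 -0.2034] diff mm [-0.9  1.5] corr 0.82
top R exp [ 0.5836 -0.2848] found [ 0.5895 -0.2786] diff mm [5.9 6.3] corr 0.36
```

View pics/c4.png

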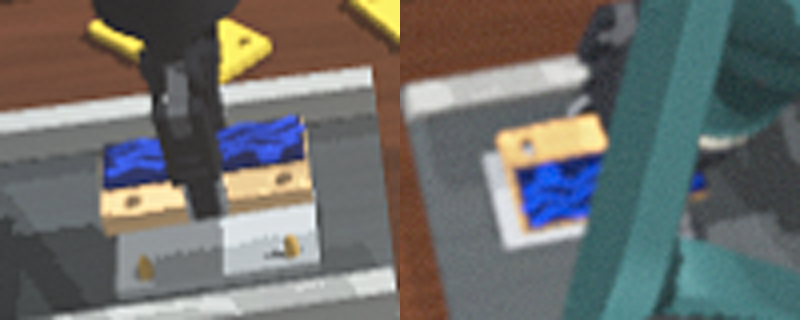

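```bash
python3 - <<'E'
from h import *
n="scene";im=cv2.imread("pics/scene4.png");u=proj(n,[[.5638,-.2452,.0924]])[0].astype(int);x0,y0=u[0]-45,u[1]-35
c=im[y0:y0+70,x0:x0+90].astype(int)
m=(c[...,0]-c[...,2]>45).astype(np.uint8)
pts=np.argwhere(m)[:,::-1]+[x0,y0]
w=undpts(n,pts,.0957)[:,:2];w=w[np.linalg.norm(w-[.553,-.245],axis=1)<.075]
r=cv2.minAreaRect((w*1000).astype(np.float32));print("blue",r)
# wood top: head edge line on the wood mask (z .0924)
wood=((c[...,2]-c[...,0]>40)&(c[...,2]>150)&(c[...,1]>110))
E0=[]
for col in range(90):
    rr=np.where(m[:,col])[0]
    if len(rr)>5: E0.append([x0+col,y0+rr.max()+.5,y0+rr.min()-.5])
E0=np.array(E0)
for k in(1,2):
    q=undpts(n,E0[:,[0,k]],.0957);q=q[(abs(q[:,1]+.245)<.052)&(abs(q[:,1]+.245)>.014)]
    a=np.polyfit(q[:,1],q[:,0],1)
    for _ in range(3):
        res=abs(np.polyval(a,q[:,1])-q[:,0]);g=res<2*np.median(res)+.0005;a=np.polyfit(q[g,1],q[g,0],1)
    print("edge yaw",-np.degrees(np.arctan(a[0])),"x at y=-.245",np.polyval(a,-.245))
E
```

```text
blue ((554.1000366210938, -244.98129272460938), (39.91802215576172, 106.54911804199219), 3.017857074737549)
edge yaw 3.077234432491287 x at y=-.245 0.5736633681691338
edge yaw 2.945569794356085 x at y=-.245 0.5362654614586518
```

Request:
carry_out(
  commands=[
    [[-1.3,-1.7,-10],[0,0,-1.9],100],
    [[-1.3,-1.7,-20],[0,0,-1.9],100],
    [[-1.3,-1.7,-27],[0,0,-1.9],100],
    [[-1.3,-1.7,-30],[0,0,-1.9],100],
    [[-1.3,-1.7,-33],[0,0,-1.9],100],
    [[-1.3,-1.7,-36],[0,0,-1.9],100],
    [[-1.3,-1.7,-36],[0,0,-1.9],100],
  ],
)

```text
time: 18.82
position: [0.5626, -0.2479, 0.0433]
orientation: [2.238, 2.204, 0.002]
wrist_force: [1.5, 1.9, -1.2]
gripper_width: 0.682
gripper_force: 54.4
```

Request:
carry_out(
  commands=[
    [[0,0,-2],[0,0,0],100],
    [[0,0,-4],[0,0,0],100],
    [[0,0,-6],[0,0,0],100],
    [[0,0,-6],[0,0,0],100],
  ],
)

```text
time: 19.32
position: [0.5628, -0.2473, 0.0371]
orientation: [2.238, 2.205, 0.003]
wrist_force: [3.4, 4.4, 0.8]
gripper_width: 0.682
gripper_force: 54.7
```

```bash
python3 chk.py 5
```

```text
19.325 [ 0.5628 -0.2473  0.0371] -0.85 0.6820165288279514 54.68230605125427 [3.4 4.4 0.8]
scene L exp [ 0.5824 -0.2076] found [ 0.5831 -0.2066] diff mm [0.7 1. ] corr 0.58
scene R exp [ 0.5812 -0.2876] found [ 0.5837 -0.2863] diff mm [2.4 1.3] corr 0.62
top L exp [ 0.5824 -0.2076] found [ 0.5803 -0.2065] diff mm [-2.1  1.1] corr 0.81
top R exp [ 0.5812 -0.2876] found [ 0.5833 -0.2796] diff mm [2. 8.] corr 0.35
```

View pics/c5.png

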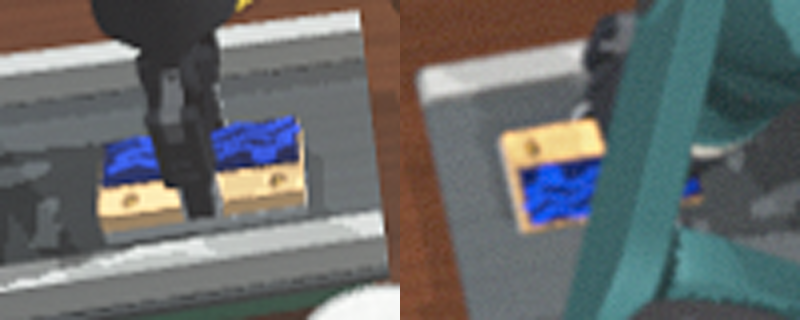

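The pins show in both holes and the block lies on the riser. I'll relieve the small side load, release and withdraw.

Request:
carry_out(
  commands=[
    [[0.5,0.7,-1],[0,0,0],100],
    [[0.5,0.7,-1],[0,0,0],100],
    [[0.5,0.7,-1],[0,0,0],50],
    [[0.5,0.7,-1],[0,0,0],50],
    [[0.5,0.7,30],[0,0,0],50],
    [[0,0,90],[0,0,0],50],
    [[0,60,130],[0,0,10],90],
    [[0,120,150],[0,0,20],130],
  ],
)

```text
time: 20.42
position: [0.5626, -0.1383, 0.186]
orientation: [1.817, 2.558, 0.0]
wrist_force: [0.9, 0.8, 0.2]
gripper_width: 0.49
gripper_force: 0.0
```

```bash
python3 - <<'E'
from h import *
from blue import face
s=robot.observe();print(s["time"],s["position"],s["orientation"],s["wrist_force"])
o=[]
for n in("scene","top"):
    im=snapshot(n);cv2.imwrite(f"pics/{n}6.png",im);u=proj(n,[[.563,-.246,.05]])[0].astype(int)
    if n=="scene":
        for z in(.0533,.056): print(face(n,im,z,u))
    o.append(cv2.resize(im[u[1]-40:u[1]+40,u[0]-50:u[0]+50],None,fx=4,fy=4,interpolation=cv2.INTER_CUBIC))
cv2.imwrite("pics/c6.png",np.hstack(o))
E
```

```text
20.425 [ 0.56264909 -0.13833431  0.18601084] [1.81665864e+00 2.55813300e+00 3.11624650e-04] [0.89545735 0.7637069  0.19603431]
((552.450439453125, -246.7161865234375), (40.29636001586914, 107.2027816772461), 0.6827794313430786)
((555.5133666992188, -246.26771545410156), (40.14983367919922, 106.81295013427734), 0.6828168034553528)
```

View pics/c6.png

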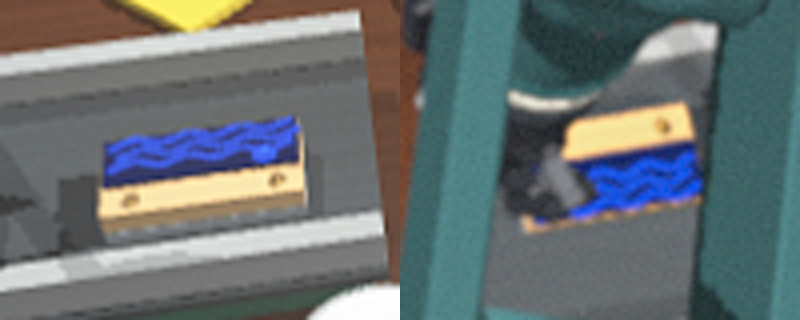

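The block is seated on both pins at yaw 0.7°. Before I pinch the bar, I'll check the lid's open angle from the earlier scene picture.

```bash
python3 - <<'E'
from h import *
im=cv2.imread("pics/scene6.png").astype(int)
for th in(1.7,1.75,1.8):
    f=th+np.arctan2(41,140);y=.288-.1459*np.cos(f);z=.0455+.1459*np.sin(f)
    d=np.array([.9997,-.0227]) 
    P=[[.550+s*d[0],y+s*d[1],z] for s in(-.05,0,.05)]
    print(th,round(y,4),round(z,4),proj("scene",P).round(1).tolist())
x0,y0,x1,y1=420,120,480,190
c=im[y0:y1,x0:x1];m=(c[...,2]-c[...,0]>110)&(c[...,2]>150)
for a,p in blobs(m,(x0,y0),6):
    q=np.argwhere(m)[:,::-1]+[x0,y0];print(a,p.round(1),q.min(0),q.max(0))
q=np.argwhere(m)[:,::-1]+[x0,y0]
for col in range(q[:,0].min(),q[:,0].max()+1,4):
    r=q[q[:,0]==col][:,1]
    if len(r):print(col,r.min(),r.max(),end=" | ")
E
```

```text
1.7 0.3467 0.1791 [[432.6, 149.6], [440.6, 161.2], [449.1, 173.6]]
1.75 0.3533 0.176 [[435.0, 150.5], [443.0, 162.0], [451.6, 174.4]]
1.8 0.3597 0.1725 [[437.3, 151.4], [445.4, 163.0], [454.0, 175.4]]
39 [450.2 169.1] [431 151] [456 175]
431 151 151 | 435 152 152 | 439 151 151 | 447 161 172 | 451 167 173 | 455 173 174 |
```

Request:
carry_out(
  commands=[
    [[-10,60,40],[0,0,10.5],190],
    [[-15,120,70],[0,0,21],190],
    [[-15,180,70],[0,0,31.5],190],
    [[-15,240,70],[0,0,42],190],
    [[-15,300,70],[0,0,52.5],190],
    [[-15,360,70],[0,0,63],190],
    [[-13,420,70],[0,0,67.5],190],
    [[-13,480,60],[0,0,67.5],190],
  ],
)

```text
time: 21.52
position: [0.5502, 0.3433, 0.2434]
orientation: [0.096, 3.138, -0.001]
wrist_force: [0.4, -0.8, -0.2]
gripper_width: 0.258
gripper_force: 0.0
```

Request:
carry_out(
  commands=[
    [[0,16,0],[0,0,2],190],
    [[0,16,-15],[0,0,2],190],
    [[0,16,-15],[0,0,2],190],
  ],
)

```text
time: 21.9
position: [0.549, 0.3559, 0.2261]
orientation: [-0.043, -3.138, 0.005]
wrist_force: [0.6, -0.3, 0.7]
gripper_width: 0.255
gripper_force: 0.0
```

Now to y 0.3605, z 0.154.

Request:
carry_out(
  commands=[
    [[1,4.5,-15],[0,0,0],190],
    [[1,4.5,-35],[0,0,0],190],
    [[1,4.5,-52],[0,0,0],190],
    [[1,4.5,-65],[0,0,0],190],
    [[1,4.5,-72],[0,0,0],190],
    [[1,4.5,-72],[0,0,0],190],
  ],
)

```text
time: 22.65
position: [0.55, 0.3627, 0.1561]
orientation: [-0.038, -3.141, 0.001]
wrist_force: [0.7, 0.4, -0.3]
gripper_width: 0.253
gripper_force: 0.0
```

Request:
carry_out(
  commands=[
    [[0,0,0],[0,0,0],255],
    [[0,0,0],[0,0,0],255],
    [[0,0,0],[0,0,0],255],
  ],
  newtons=30,
)

```text
time: 23.02
position: [0.5502, 0.3602, 0.1569]
orientation: [-0.04, -3.141, 0.008]
wrist_force: [-0.9, -6.5, -0.7]
gripper_width: 0.114
gripper_force: 29.4
```

Request:
carry_out(
  commands=[
    [[0,-15.5,6.5],[0,0,0],255],
    [[-0.5,-33.5,13],[0,0,0],255],
    [[-1,-52,17],[0,0,0],255],
    [[-1.5,-71,19],[0,0,0],255],
    [[-2,-90,18],[0,0,0],255],
    [[-2.5,-109,15],[0,0,0],255],
    [[-3,-127,9],[0,0,0],255],
    [[-3,-144.5,1],[0,0,0],255],
  ],
)

```text
time: 24.02
position: [0.5472, 0.217, 0.1568]
orientation: [0.039, 3.141, -0.0]
wrist_force: [1.3, -0.9, 1.6]
gripper_width: 0.116
gripper_force: 31.1
```

Request:
carry_out(
  commands=[
    [[-0.5,-16,-10.5],[0,0,0],255],
    [[-0.5,-30.5,-22.5],[0,0,0],255],
    [[-1,-43.5,-36.5],[0,0,0],255],
    [[-1,-54.5,-52],[0,0,0],255],
    [[-1.5,-63.5,-69],[0,0,0],255],
    [[-1.5,-67,-78],[0,0,0],255],
    [[-1.5,-69.5,-86],[0,0,0],255],
    [[-1.5,-70,-87.5],[0,0,0],255],
  ],
)

```text
time: 25.02
position: [0.5456, 0.1485, 0.0707]
orientation: [-0.038, -3.141, -0.0]
wrist_force: [-1.8, 0.3, 5.7]
gripper_width: 0.111
gripper_force: 31.5
```

Request:
carry_out(
  commands=[
    [[0,0,0],[0,0,0],255],
    [[0,0,0],[0,0,0],255],
  ],
)

```text
time: 25.28
position: [0.5456, 0.1485, 0.0707]
orientation: [0.037, 3.141, -0.0]
wrist_force: [-0.8, -0.8, 5.4]
gripper_width: 0.116
gripper_force: 31.3
```

Request:
carry_out(
  commands=[
    [[0,0,0],[0,0,0],180],
    [[0,0,0],[0,0,0],150],
    [[0,0,0],[0,0,0],150],
    [[0,0,30],[0,0,0],150],
    [[0,0,80],[0,0,0],150],
    [[-60,0,120],[0,0,0],150],
    [[-120,0,130],[0,0,0],150],
    [[-180,0,130],[0,0,0],150],
  ],
)

```text
time: 26.28
position: [0.3693, 0.1485, 0.2015]
orientation: [0.039, 3.138, 0.002]
wrist_force: [-0.7, 0.6, 0.6]
gripper_width: 0.41
gripper_force: 0.0
```

Request:
carry_out(
  commands=[
    [[-60,0,0],[0,0,0],150],
    [[-60,0,0],[0,0,0],150],
    [[-60,0,0],[0,0,0],150],
  ],
)

```text
time: 26.65
position: [0.3106, 0.1484, 0.2003]
orientation: [0.038, 3.14, 0.001]
wrist_force: [0.9, 0.7, 0.7]
gripper_width: 0.411
gripper_force: 0.0
```

```bash
python3 - <<'E'
from h import *
s=robot.observe();print(s["time"],s["position"],s["wrist_force"])
o=[]
for n in("scene","top"):
    im=snapshot(n);cv2.imwrite(f"pics/{n}7.png",im)
    o.append(cv2.resize(im[110:335,150:475],(400,277)))
    if n=="scene": o[0]=im[140:340,140:460]
o=[cv2.resize(x,(640,300)) if i else cv2.resize(x,(640,300)) for i,x in enumerate(o)]
cv2.imwrite("pics/c7.png",np.vstack(o))
for n,b in(("top",(255,185,285,245)),("scene",(340,180,365,220))):
    c=cv2.imread(f"pics/{n}7.png").astype(int)[b[1]:b[3],b[0]:b[2]];m=(c[...,2]-c[...,0]>110)&(c[...,2]>140)
    for a,p in blobs(m,b[:2],10):print("handle",n,a,p.round(1))
E
```

```text
26.65 [0.31062589 0.14842494 0.20032515] [0.85049908 0.66132274 0.67904467]
handle top 177 [268.9 215.6]
handle scene 59 [355.8 201.8]
```

View pics/c7.png

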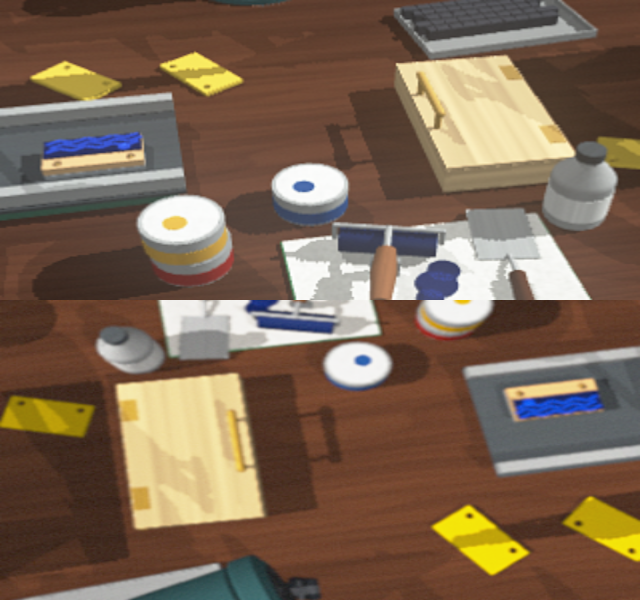

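The lid handle is back at exactly its starting pixels, so the box is fully shut. The blue block is seated on the riser, and the tins, bottle and roller haven't moved. I'm handing it in.

```bash
python3 -c "
from station import robot
print(robot.sign_off())"
```

```text
the job is handed in; nothing more can be done
None
```

The job is handed in at about 27 s of the 72 s allowed: the riser and then the blue block are on the pins, the lid was let down by hand and the box is fully shut, with the red block left untouched inside.

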